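Plug in an alarm relay, latch it and hang its inspection tag

ROBOT

A 6-joint arm with a two-finger parallel gripper is mounted at the origin on the work surface. World frame = base frame: x ahead of the robot, y to its left, z up, the work surface at z = 0. Lengths are in m, angles in rad, forces in N, time in s.
With the tool pointing down it reaches from about 0.225 to 0.875 m from the base axis. Payload 3.4 kg.
Tool frame: the origin (TCP) lies on the centre line of the jaws, within the pads' length; the fingertips stand 8 mm ahead of it and the grasp point (between the pads) lies 11 mm behind it (nose_length is the distance from the TCP to the fingertips, in m); z points along the fingers, y is the direction in which the jaws open and shut (so a half turn about z gives the same grasp; the last joint's range is limited). The gripper opens to 85 mm and grips with 20 to 120 N. Pads are 22 mm wide; open, the fingers measure 114 mm over their backs; the gripper's body (76 mm by 85 mm) begins 54 mm behind the grasp point. The pads swing forward as they close: fully open they stand 13 mm farther back than shut.
Start: joints at [-1.345, 0.276, 1.505, -0, 1.361, -0.121], TCP at [0.195, -0.541, 0.239] pointing down, gripper open.
Joint ranges: [-2.89, 2.89], [-0.75, 2.08], [0.22, 2.7], [-1.18, 4.32], [0.11, 2.71], [-2.7, 2.7]. Speed limits (rad/s): [2.57, 2.57, 3.14, 3.14, 3.14, 3.14].

INTERFACE

Orientations are given as a rotation vector (axis times angle).
In Python, from bench import * gives the robot as it stands.
- The arm moves only by the tool play_rows, never from a script. Its argument "motion" is a list that holds one entry, the list of rows, each a list of 4 numbers: the shift along the tool's x, y, z in mm, then the turn about the tool's z in rad. In form: [[[dx, dy, dz, twist], ...]]. A call has 1 to 5 rows; each row shifts and turns the commanded pose from where the row before left it, along the tool's axes as they then stand; what a row does not reach is not made up. A row lasts 1/8 s, in which the tool goes at most 62.5 mm and 10.7 degrees, less where a joint would pass 70% of its speed; a pose out of reach is approached as far as the arm can. A call with a gripper value outside its range is refused whole. "fingers" is the opening, from 0 (shut) to 1 (fully open), set as the call begins (left out, the last holds). The fingers move at their own pace and stop on an object; the grip force is fixed at half the most. Time passes only in rows, so rows that do not move let the fingers close. It gives the time, the measured TCP pose, the force and the opening at its end, in the units of the state.
- state(): the state, without advancing time (a new reading comes with each control period).
- capture(name): name is "side" or "top"; returns a dict with "frame" (480x640x3 uint8, blue, green, red), "z_map" (480x640 float32, m along the optical axis (not along the pixel's ray), 0 where there is no reading), "intrinsics" (3x3 intrinsics, pixels), "world_from_camera" (4x4, takes a point from camera to world coordinates). Camera axes: x right, y up, looking along -z (the intrinsics and any distortion apply to the point x, -y, -z); pixel columns grow to the right and rows downward; lengths in m; the calibration is good to about 2 mm. A picture is of the moment at which its call begins.
- sign_off(): hands the job in, once; it reports no verdict.
Trained networks look in a picture, given as the dict that the camera call returned (one of the last four; its "shot" number tells which), for a name from the list of things; names that differ only in an ending like _2 or _b are one class to them, and where a whole thing is asked for, a point or a joint stands for the part that bears it (a point fixed in the world has none). Each returns a list of dicts, best first, with "p" (0 to 1); they miss things now and then, are a little off and sometimes report something else, mostly with a low value. They report only what shows in the picture. A call takes as long as a camera call.
- boxes_of(picture, target): "box" ([left, top, width, height] in pixels, round what is visible of it).
- outline_of(picture, target): "pixels" (480x640 bool, what is visible of it) and "box" ([left, top, width, height] in pixels, round what is visible of it).
The state is a dict: "t": time; "joint_positions": joint angles; "qd": joint speeds; "joint_efforts": joint torques, N m; "position": TCP position; "orientation": TCP orientation; "force": force on the tool from outside, world axes, zero at the start; "moment": the same for the moment, N m; "finger_gap": opening from 0.0 (shut) to 1.0 (fully open).
Only numpy, scipy, OpenCV 4.12 (cv2) and the standard library are available. Lean on these libraries where they do the work, as an engineer would, in place of code of your own. Each camera call takes 0.05 s, during which the arm holds its last target.

TASK

Put the tall relay into the pocket of the relay socket, fully home, let go of it, and swing the socket's retaining lever down over it until it is shut. Then hang the aluminium inspection tag by its hole over the post of the tag stand, so that it lies flat on the stand's foot. Leave the small spare relay, the wire spool and the pliers where they are.

Things in the scene. Friction and masses are not known exactly. Their poses are not given: they have to be found in the camera images.
- relay: The tall plug-in relay: white box with a black foot, 36 (x) x 28 (y) x 50 (z) mm, about 80 g, standing upright on the mat. Origin: centre of its underside; z up. It may go into the socket either way round (half turn). Mat top is at z = 0.002 everywhere under the work.
- socket: Relay socket, a fixed grey block 120 (x) x 70 (y) x 32 (z) mm on the mat, turned about the vertical. Origin: centre of its underside. In its middle a pocket, 39 (x) x 31 (y) mm, 20 mm deep, with a 3 mm chamfered mouth; the relay's long side goes along the socket's x; a seated relay stands 30 mm proud. Hinge cheeks at x = +48 mm, to 77 mm up, carry the lever.
- socket_floor (a point): Centre of the pocket's floor, 12 mm above the socket's underside; the origin of a fully seated relay lies here. Axes as the socket's.
- latch (a joint): Angle of the retaining lever (rad): 0 = shut, level over the relay, pointing to the socket's -x; grows as it swings up and back; 1.57 upright. Starts at 1.85 to 2.1 (stop 2.2), leaning to +x; stays where left (stiff hinge, about 0.6 N at the handle). Shut means against its stop at 0. Steel bar 14 wide, 5 thick, 100 mm from hinge to handle; shut, its underside is 2.5 mm above the seated relay.
- latch_tip (a point): Centre of the lever's handle, a black round cross bar 10 mm thick and 44 mm long (along the socket's y) at the lever's end, 100 mm from the hinge. With the lever shut it is at the socket's x = -52 mm, 67 mm above the socket's underside.
- latch_hinge (a point): Hinge axis of the lever: at x = +48 mm, y = 0, z = 67 mm in the socket's frame; the axis runs along the socket's y.
- tag: Inspection tag, a flat aluminium plate 80 (x) x 34 (y) x 6 (z) mm, about 50 g, lying on the mat, with a round 18 mm hole through it near its +x end. Origin: centre of its underside.
- tag_eye (a point): Centre of the tag's hole, at half thickness: x = +26 mm, z = 3 mm in the tag's frame.
- stand: Tag stand, fixed: a dark steel disc 90 mm across and 8 mm thick with an upright steel post, 8 mm across, in its middle, rising 40 mm above the disc. Origin: centre of the disc's underside, on the mat.
- post_foot (a point): Foot of the post: centre of the disc's top face, 8 mm above the stand's underside.
- callpoint: Bystander, fixed: red alarm call point, 84 x 84 x 34 mm. Origin: centre of its underside.
- spare: Bystander: small spare relay, 26 x 18 x 22 mm. Origin: centre of its underside.
- spool: Bystander: blue wire spool, 50 mm across, 34 mm tall, standing. Origin: centre of its underside.
- pliers: Bystander: pliers with blue grips, about 135 mm long and 10 mm tall, lying along their x. Origin: under the pivot, the jaws to +x.

How it is judged:
On the way, in this order (a step that is already met when the one before it is completed fails the run):
1. the relay stands fully home in the socket's pocket, let go (horizontal distance between relay and socket_floor below 0.005 m and z of relay in the frame of socket_floor below 0.003 m and angle between relay's own z axis and vertical below 0.1 rad and contact force between relay and the fingers below 0.1 N), for 0.2 s.
2. the lever is shut over the seated relay (horizontal distance between relay and socket_floor below 0.005 m and z of relay in the frame of socket_floor below 0.003 m and angle between relay's own z axis and vertical below 0.1 rad and value of joint latch below 0.1 rad), for 0.2 s.
3. the tag hangs on the post, flat on the stand's foot, with the lever still shut (horizontal distance between tag_eye and post_foot below 0.008 m and z of tag_eye in the frame of post_foot below 0.01 m and (angle between tag's own z axis and vertical below 0.2 rad or angle between tag's own z axis and vertical above 2.94 rad) and value of joint latch below 0.1 rad and contact force between tag and the fingers below 0.1 N), for 0.2 s.
At the end, for the whole second after the job is handed in: Relay in the pocket: underside within 3 mm of the floor, 5 mm of centre, 0.1 rad of upright; lever within 0.1 rad of shut; tag hole around the post (within 8 mm of its axis), mid-plane under 10 mm above the foot, within 0.2 rad of level, either face up; relay and tag at rest (all of step 2 and horizontal distance between tag_eye and post_foot below 0.008 m and z of tag_eye in the frame of post_foot below 0.01 m and (angle between tag's own z axis and vertical below 0.2 rad or angle between tag's own z axis and vertical above 2.94 rad) and linear speed of each of relay, tag below 0.02 m/s); the robot touches nothing.
It fails at once if the spare relay is moved more than 25 mm (distance of spare from where it was at the start of the episode above 0.025 m).
It fails at once if the wire spool is moved more than 25 mm (distance of spool from where it was at the start of the episode above 0.025 m).
It fails at once if the pliers is moved more than 25 mm (distance of pliers from where it was at the start of the episode above 0.025 m).
It also fails if it takes over 64 s, if anything falls off the work surface, if the arm or the gripper's body presses on something with over 40 N, if the wrist force passes 120 N, or if a joint passes its speed limit or range.

## Working session

There is one attempt and no reset: what is moved stays moved. The work goes in short steps, Python scripts to look and compute and a tool call to move; the robot and the scene stay as the last step left them, time stands still between calls to the robot, and variables do not carry over. Pictures are saved under pics/ and viewed, and the job is handed in when it is done.

Besides the shell and the picture viewer there is one more tool, called after "Request:" as name([rows], argument=value, ...), one row to a line, values as JSON. play_rows: Moves the arm, as the interface text tells. Its arguments: {"type":"object","properties":{"motion":{"type":"array","items":{"type":"array","items":{"type":"array","items":{"type":"number"}}}},"fingers":{"type":"number"}},"required":["motion"]}

```bash
mkdir -p pics; ls
python3 - <<'E'
from bench import *
import cv2,pickle
print(state())
for n in("side","top"):
    c=capture(n); cv2.imwrite(f"pics/{n}0.png",c["frame"]); pickle.dump(c,open(f"{n}0.pkl","wb"))
    print(n,c["intrinsics"],c["world_from_camera"],c.keys())
    for t in["relay","socket","latch","latch_tip","tag","stand","callpoint","spare","spool","pliers"]:
        print(t,[(x["box"],round(x["p"],2)) for x in boxes_of(c,t)][:3])
E
```

```text
pics
{'t': 0.0, 'joint_positions': array([-1.34499185e+00,  2.76581374e-01,  1.50613720e+00, -2.15261873e-05,
        1.36068583e+00, -1.20998426e-01]), 'qd': array([-7.67909295e-05,  4.03251081e-04, -3.25537036e-04, -8.10337846e-04,
        8.89577264e-04, -6.21674181e-04]), 'joint_efforts': array([-1.52579822e-03, -4.16778481e+01, -2.45809937e+01, -2.68053263e-04,
        1.09683917e-02,  2.71574788e-05]), 'position': array([ 0.19531123, -0.54026691,  0.23844584]), 'orientation': array([-3.09269780e+00, -5.41725858e-01,  1.81978766e-04]), 'force': array([-0.19576165, -0.16810743,  0.63486915]), 'moment': array([0.0327153 , 0.02471026, 0.06417529]), 'finger_gap': 0.9943908146845997}
side [[571.30454767   0.         321.50606447]
 [  0.         571.30454767 243.0047852 ]
 [  0.           0.           1.        ]] [[ 0.97924668  0.11918523 -0.16392324  0.4031641 ]
 [-0.20246064  0.61219461 -0.76434773 -0.94195938]
 [ 0.00925396  0.78167298  0.62361985  0.84544654]
 [ 0.          0.          0.          1.        ]] dict_keys(['frame', 'z_map', 'intrinsics', 'world_from_camera', 'shot'
[... 801 characters left out ...]
          0.          0.          1.        ]] dict_keys(['frame', 'z_map', 'intrinsics', 'world_from_camera', 'shot'])
relay [([389.8, 288.1, 22.4, 22.1], 0.58), ([343.2, 220.7, 19.6, 27.4], 0.39)]
socket [([320.7, 221.5, 39.4, 71.8], 0.86)]
latch [([342.9, 221.4, 19.4, 26.2], 0.61)]
latch_tip [([342.4, 221.4, 19.2, 26.9], 0.53)]
tag [([218.3, 275.6, 22.8, 31.8], 0.87)]
stand [([221.0, 215.4, 40.5, 28.6], 0.9), ([322.4, 221.2, 35.6, 75.7], 0.64)]
callpoint [([392.3, 210.7, 33.5, 34.7], 0.79)]
spare [([317.9, 180.0, 12.2, 11.7], 0.48)]
spool [([168.3, 250.7, 22.6, 16.3], 0.82), ([224.4, 214.1, 36.5, 29.6], 0.71)]
pliers [([462.7, 237.7, 17.9, 47.9], 0.77), ([344.5, 222.3, 19.3, 25.1], 0.73)]
```

Run:
```python
import cv2
a=cv2.imread("pics/side0.png");b=cv2.imread("pics/top0.png")
cv2.imwrite("pics/s1.png",cv2.resize(a[160:460,200:400],None,fx=2.0*1,fy=2.0,interpolation=2)) 
cv2.imwrite("pics/t1.png",cv2.resize(b[160:320,150:500],None,fx=2.28,fy=2.28,interpolation=2))
```

```text
(no output)
```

View pics/s1.png

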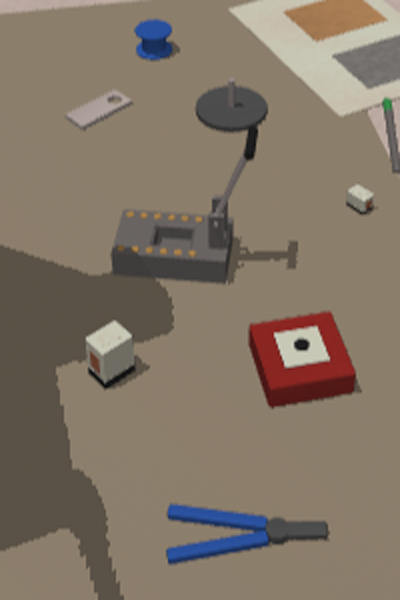

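View pics/t1.png

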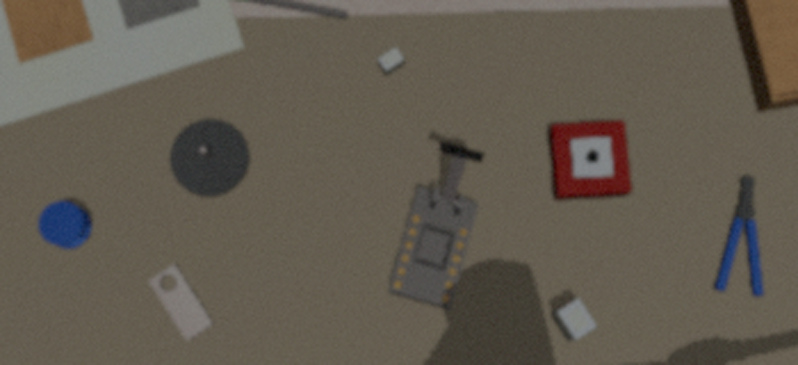

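The top crop shows the relay near image (402,299), the socket at (340,265) with its lever leaning to +x (up in the image), the tag at (229,292), the stand at (241,229), and the spool, spare and pliers well away. Next I fit poses from the depth maps.

```bash
cat > h.py <<'E'
import numpy as np,cv2
def cloud(c):
    K=c["intrinsics"];T=c["world_from_camera"];z=c["z_map"]
    v,u=np.mgrid[0:480,0:640]
    p=np.stack([(u-K[0,2])/K[0,0]*z,-(v-K[1,2])/K[1,1]*z,-z],-1)
    w=p@T[:3,:3].T+T[:3,3]
    w[z==0]=np.nan
    return w
def proj(c,P):
    K=c["intrinsics"];T=np.linalg.inv(c["world_from_camera"])
    q=np.atleast_2d(P)@T[:3,:3].T+T[:3,3]
    return np.stack([K[0,0]*q[:,0]/-q[:,2]+K[0,2],K[1,1]*-q[:,1]/-q[:,2]+K[1,2]],-1)
def deproj(c,uv,z):
    "pixel to plane world z"
    K=c["intrinsics"];T=c["world_from_camera"]
    uv=np.atleast_2d(uv);d=np.stack([(uv[:,0]-K[0,2])/K[0,0],-(uv[:,1]-K[1,2])/K[1,1],-np.ones(len(uv))],-1)@T[:3,:3].T
    o=T[:3,3];return o+d*((z-o[2])/d[:,2])[:,None]
E
python3 - <<'E'
import pickle
from h import *
R={"top":{"relay":(385,282,32,34),"socket":(312,232,50,70),"tag":(210,270,40,45),"stand":(218,208,45,42)},
"side":{"relay":(238,315,35,42),"socket":(250,258,75,50),"tag":(228,202,42,25),"stand":(294,196,45,34)}}
for n in("top","side"):
    c=pickle.load(open(n+"0.pkl","rb"));w=cloud(c)
    for k,(x,y,a,b) in R[n].items():
        P=w[y:y+b,x:x+a].reshape(-1,3);P=P[~np.isnan(P[:,0])]
        h={"relay":.052,"socket":.034,"tag":.008,"stand":.010}[k]
        print(n,k,"mat",np.round(np.percentile(P[:,2],[2,10,50,90,98]),4))
        Q=P[abs(P[:,2]-h)<(.004 if k!="tag" else .003)]
        r=cv2.minAreaRect((Q[:,:2]*1000).astype(np.float32))
        print(len(Q),np.round(Q.mean(0),4),"rect",np.round(r[0],1),np.round(r[1],1),round(r[2],1))
E
```

```text
top relay mat [-0.0018  0.0001  0.0031  0.0518  0.0547]
167 [ 0.4383 -0.1962  0.0524] rect [ 438.2 -196.2] [36.  28.4] 30.7
top socket mat [-0.0015  0.0004  0.0047  0.0364  0.0913]
996 [ 0.5181 -0.0455  0.0343] rect [522.6 -47.3] [ 69.8 120.2] 72.5
top tag mat [-0.0021 -0.0002  0.003   0.0085  0.0108]
478 [0.4704 0.2339 0.0075] rect [471.2 234.2] [ 97.9 111.6] 88.9
top stand mat [-0.0013  0.0004  0.0059  0.0123  0.0148]
870 [0.6347 0.2039 0.0101] rect [631.8 205.9] [106.3 110.9] 3.6
side relay mat [-0.0019 -0.0006  0.0027  0.0503  0.0527]
215 [ 0.4354 -0.197   0.0511] rect [ 435.7 -196.8] [37.2 30.8] 27.1
side socket mat [-0.0022 -0.0005  0.0078  0.0345  0.0737]
978 [ 0.5132 -0.049   0.0329] rect [519.1 -47.9] [ 76.6 120.7] 71.5
side tag mat [-0.0027 -0.0013  0.0016  0.0072  0.0097]
204 [0.4657 0.2313 0.0073] rect [473.4 224.7] [83.  59.8] 33.3
side stand mat [-0.0026 -0.0011  0.003   0.0105  0.0478]
521 [0.6312 0.2008 0.0089] rect [631.8 203.6] [91.8 89. ] 66.6
```

```bash
cat >> h.py <<'E'
def ortho(c,cx,cy,z,half,s=3.0):
    "rectified image of plane z: px right=+x world, down=-y ; s px/mm"
    n=int(2*half*s);j,i=np.mgrid[0:n,0:n]
    X=cx+(i/s-half)/1000;Y=cy-(j/s-half)/1000
    uv=proj(c,np.stack([X.ravel(),Y.ravel(),np.full(X.size,z)],-1)).astype(np.float32)
    return cv2.remap(c["frame"],uv[:,0].reshape(n,n),uv[:,1].reshape(n,n),cv2.INTER_CUBIC)
def rectpts(x,y,yaw,a,b,ox=0,oy=0):
    q=np.array([[-a/2,-b/2],[a/2,-b/2],[a/2,b/2],[-a/2,b/2]])+[ox,oy]
    R=np.array([[np.cos(yaw),-np.sin(yaw)],[np.sin(yaw),np.cos(yaw)]])
    return q@R.T+[x,y]
def draw(img,P,cx,cy,half,s,col):
    p=np.stack([((P[:,0]-cx)*1000+half)*s,(-(P[:,1]-cy)*1000+half)*s],-1)
    cv2.polylines(img,[np.round(p*16).astype(np.int32)],True,col,1,cv2.LINE_AA,4)
E
cat > ov.py <<'E'
import pickle
from h import *
def tiles(cs,specs,out):
    rows=[]
    for (cx,cy,z,half,polys) in specs:
        s=280/(2*half);r=[]
        for c in cs:
            im=ortho(c,cx,cy,z,half,s);im=cv2.resize(im,(280,280))
            im=np.clip(im.astype(float)*1.4,0,255).astype(np.uint8)
            for P,col in polys: draw(im,P,cx,cy,half,s,col)
            r.append(im)
        rows.append(np.vstack(r))
    cv2.imwrite(out,np.hstack(rows)[:, :])
E
python3 - <<'E'
from ov import *
cs=[pickle.load(open(n+"0.pkl","rb")) for n in("top","side")]
d=np.deg2rad
G=(0,255,0)
# tag fit: intensity model
for nm,c in zip(("top","side"),cs):
    from scipy.optimize import minimize
    im=ortho(c,.468,.233,.008,70,1.0).astype(float).mean(2)
    n=im.shape[0];j,i=np.mgrid[0:n,0:n];X=i/1.0-70+468;Y=-(j/1.0-70)+233
    def f(p,k=1.2):
        x,y,t=p[:3];dx=X-x;dy=Y-y;u=dx*np.cos(t)+dy*np.sin(t);v=-dx*np.sin(t)+dy*np.cos(t)
        sg=lambda q:1/(1+np.exp(-np.clip(q/k,-50,50)))
        m=sg(40-abs(u))*sg(17-abs(v))*(1-sg(9-np.hypot(u-26,v)))
        A=np.stack([m.ravel(),np.ones(m.size)],-1)
        s,r,_,_=np.linalg.lstsq(A,im.ravel(),rcond=None);return r[0]/m.size
    best=min((minimize(f,[468,233,t],method="Nelder-Mead",options=dict(initial_simplex=[[468,233,t],[474,233,t],[468,239,t],[468,233,t+.2]])) for t in np.arange(0,6.3,.5)),key=lambda r:r.fun)
    print(nm,best.x,np.degrees(best.x[2])%360,best.fun)
tiles(cs,[(.438,-.196,.052,45,[(rectpts(.4382,-.1962,d(30.7),.036,.028),G)]),
 (.5226,-.0473,.034,80,[(rectpts(.5226,-.0473,d(-17.5),.12,.07),G),(rectpts(.5226,-.0473,d(-17.5),.045,.037),(0,0,255))]),],"pics/ov1.png")
E
```

```text
top [470.42989158 236.71458034   0.56943148] 32.62602065398132 3.0527595523046327
side [468.57133866 237.49071547   0.56912418] 32.60841374069627 32.87992786171631
```

View pics/ov1.png

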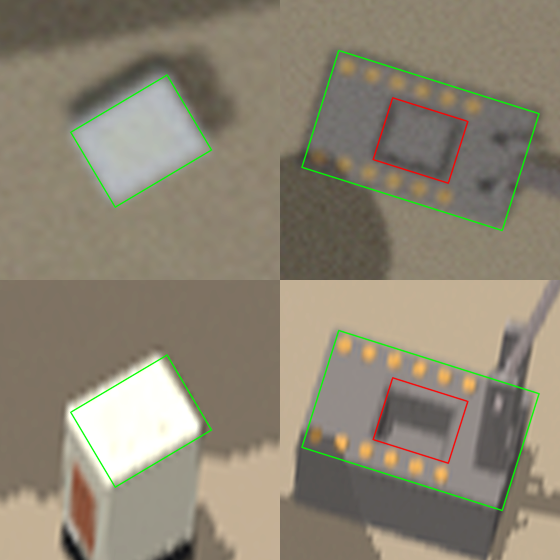

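```bash
cat >> h.py <<'E'
def go(s,x,y,z,yawdeg):
    "print tool-frame shift (mm, axes as they stand) and twist"
    from scipy.spatial.transform import Rotation as R
    r=R.from_rotvec(s["orientation"]).as_matrix()
    d=r.T@(np.array([x,y,z])-s["position"]*1000)
    yaw=np.degrees(np.arctan2(r[1,0],r[0,0]))
    tw=-((yawdeg-yaw+90)%180-90)
    print("pos",np.round(s["position"]*1000,1),"yaw",round(yaw,1),"tilt",np.round(r[:2,2],4),"shift",np.round(d,1),"twist",round(np.radians(tw),3),"F",np.round(s["force"],1),"gap",round(s["finger_gap"],3),"t",s["t"])
E
python3 - <<'E'
from bench import *
from h import *
go(state(),437.3,-196.3,120,30.5)
E
```

```text
pos [ 195.4 -540.8  239.3] yaw 19.9 tilt [ 0.     -0.0001] shift [ 344.6 -241.8  119.3] twist -0.186 F [ 1.1  0.6 -0.7] gap 1.0 t 1.1
```

Request:
play_rows([
  [[44,-31,10,-0.06],[44,-31,10,-0.06],[45,-29,10,-0.066],[45,-22,10,0],[45,-20,10,0]],
])

```text
t: 1.72
position: [0.3385, -0.3214, 0.1893]
orientation: [3.03, 0.826, 0.001]
force: [0.8, -0.9, -0.3]
finger_gap: 1.001
```

Run:
```python
from bench import *
from h import *
go(state(),437.3,-196.3,120,30.5)
```

```text
pos [ 338.5 -321.4  189.3] yaw 30.5 tilt [ 0.0007 -0.0007] shift [148.6 -57.7  69.2] twist 0.0 F [ 0.8 -0.9 -0.3] gap 1.001 t 1.725
```

Request:
play_rows([
  [[50,-19,23,0],[50,-19,23,0],[48.6,-19.7,23.2,0],[0,0,0,0]],
])

```text
t: 2.22
position: [0.4368, -0.1942, 0.1186]
orientation: [-3.025, -0.834, 0.003]
force: [0.1, -0.7, 0.2]
finger_gap: 0.996
```

Run:
```python
from bench import *
from ov import *
go(state(),437.3,-196.3,36,30.5)
for n in("side","top"):
    c=capture(n); pickle.dump(c,open(f"{n}1.pkl","wb")); cv2.imwrite(f"pics/{n}1.png",c["frame"])
    # refine stuff
a=cv2.imread("pics/side1.png")[240:420,180:380];b=cv2.imread("pics/top1.png")[200:380,300:500]
cv2.imwrite("pics/c1.png",cv2.resize(np.hstack([a,b]),None,fx=2,fy=2,interpolation=2))
```

```text
pos [ 436.8 -194.2  118.6] yaw 30.8 tilt [-0.0027  0.0027] shift [-0.6  2.3 82.5] twist 0.006 F [ 0.1 -0.7  0.2] gap 0.996 t 2.225
```

View pics/c1.png

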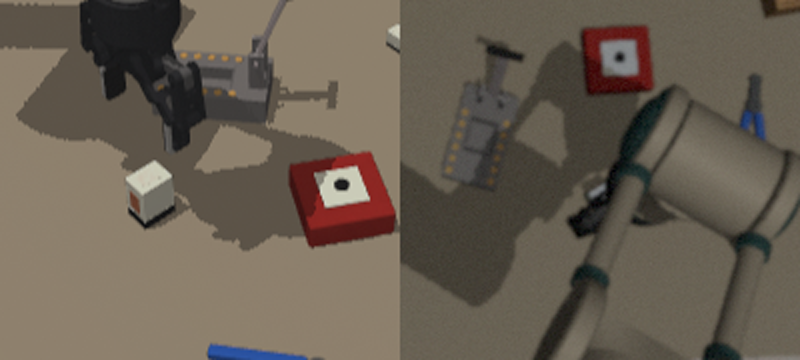

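The side crop shows the open gripper hanging above the relay, with jaws straddling it; the way down is clear.

Request:
play_rows([
  [[0,0,45,0],[0,0,40,0],[0,0,0,0],[0,0,0,0]],
])

```text
t: 2.82
position: [0.4372, -0.1993, 0.0365]
orientation: [3.029, 0.824, 0.003]
force: [0.2, 0.3, 0.1]
finger_gap: 1.0
```

Run:
```python
from bench import *
from ov import *
go(state(),437.3,-196.3,35,30.5)
c=capture("side"); pickle.dump(c,open("side2.pkl","wb"))
cv2.imwrite("pics/c2.png",cv2.resize(c["frame"][260:380,200:320],None,fx=4,fy=4,interpolation=2))
```

```text
pos [ 437.2 -199.3   36.5] yaw 30.4 tilt [ 0.0022 -0.0017] shift [ 1.6 -2.5  1.5] twist -0.001 F [0.2 0.3 0.1] gap 1.0 t 2.825
```

View pics/c2.png

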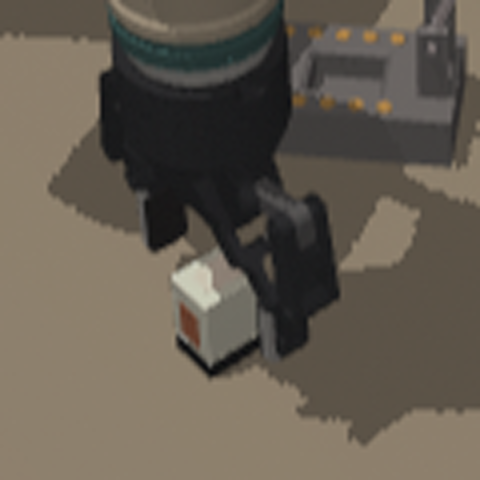

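Request:
play_rows([
  [[0,0,0,0]],
])

```text
t: 3.0
position: [0.4375, -0.1986, 0.0368]
orientation: [3.028, 0.826, 0.004]
force: [1.0, -0.4, 0.5]
finger_gap: 1.001
```

Run:
```python
from bench import *
from h import *
go(state(),437.3,-196.3,35,30.5)
```

```text
pos [ 437.5 -198.6   36.8] yaw 30.5 tilt [ 0.003  -0.0021] shift [ 1.  -2.1  1.7] twist -0.0 F [ 1.  -0.4  0.5] gap 1.001 t 3.0
```

Request:
play_rows([
  [[1,-2,1,0],[0,0,0,0]],
])

```text
t: 3.25
position: [0.4363, -0.1952, 0.0345]
orientation: [3.03, 0.827, 0.001]
force: [-0.1, -0.0, -0.1]
finger_gap: 0.999
```

Request:
play_rows([
  [[0,0,0,0],[0,0,0,0],[0,0,0,0],[0,0,0,0],[0,0,0,0]],
], fingers=0)

```text
t: 3.88
position: [0.4364, -0.1954, 0.0342]
orientation: [3.03, 0.827, 0.0]
force: [0.7, 0.3, 2.2]
finger_gap: 0.317
```

Run:
```python
from bench import *
from ov import *
go(state(),437.3,-196.3,35,30.5)
c=capture("side"); pickle.dump(c,open("side3.pkl","wb"))
cv2.imwrite("pics/c3.png",cv2.resize(c["frame"][260:380,200:320],None,fx=4,fy=4,interpolation=2))
```

```text
pos [ 436.4 -195.4   34.2] yaw 30.5 tilt [ 0.0003 -0.0002] shift [ 0.3  1.2 -0.8] twist 0.0 F [0.7 0.3 2.2] gap 0.317 t 3.875
```

View pics/c3.png

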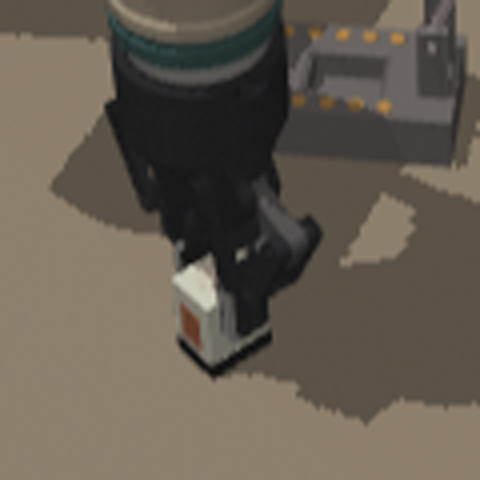

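Run:
```python
from ov import *
c=pickle.load(open("side3.pkl","rb"));w=cloud(c)
for u in(258,262,265,267):
    print(u,[(v,*[int(round(t*1000)) for t in w[v,u]]) for v in range(320,352,2)])
T=proj(c,np.array([[.4364,-.1954,.0342]]));print(T)
```

```text
258 [(320, 443, -220, 97), (322, 443, -220, 92), (324, 442, -222, 89), (326, 442, -225, 87), (328, 442, -223, 80), (330, 441, -222, 74), (332, 441, -224, 70), (334, 441, -217, 57), (336, 441, -217, 52), (338, 441, -216, 45), (340, 440, -217, 41), (342, 440, -217, 36), (344, 439, -218, 31), (346, 439, -212, 19), (348, 439, -209, 11), (350, 439, -210, 6)]
262 [(320, 451, -214, 90), (322, 451, -203, 73), (324, 450, -212, 77), (326, 450, -218, 78), (328, 448, -238, 94), (330, 448, -239, 90), (332, 447, -240, 86), (334, 447, -238, 79), (336, 447, -236, 72), (338, 448, -221, 50), (340, 447, -221, 44), (342, 447, -221, 38), (344, 448, -205, 15), (346, 447, -207, 12), (348, 447, -207, 6), (350, 447, -207, 1)]
265 [(320, 454, -241, 117), (322, 454, -245, 116), (324, 453, -249, 115), (326, 453, -246, 107), (328, 453, -245, 101), (330, 452, -247, 98), (332, 452, -246, 91), (334, 452, -247, 88), (336, 454, -216, 49), (338, 453, -218, 45), (340, 453, -219, 40), (342, 454, -202, 17), (344, 454, -201, 10), (346, 453, -204, 7), (348, 453, -200, -3), (350, 452, -209, 1)]
267 [(320, 457, -250, 126), (322, 456, -252, 123), (324, 456, -254, 119), (326, 456, -255, 116), (328, 456, -251, 107), (330, 456, -251, 101), (332, 456, -246, 90), (334, 456, -236, 74), (336, 461, -173, 0), (338, 460, -179, 2), (340, 458, -199, 18), (342, 458, -199, 12), (344, 458, -199, 7), (346, 457, -201, 3), (348, 457, -203, 0), (350, 456, -210, 2)]
[[254.91828756 334.41904448]]
```

Request:
play_rows([
  [[0,0,-40,0],[0,0,-46,0.15],[0,0,0,0.17],[0,0,0,0.17],[0,0,0,0.17]],
])

```text
t: 4.55
position: [0.4359, -0.1952, 0.1199]
orientation: [-3.135, 0.208, 0.001]
force: [0.5, 0.4, -0.7]
finger_gap: 0.315
```

Request:
play_rows([
  [[0,0,0,0.178],[0,0,0,0],[0,0,0,0]],
])

```text
t: 4.92
position: [0.4361, -0.1953, 0.1199]
orientation: [-3.106, 0.474, 0.001]
force: [-0.1, 0.3, -1.0]
finger_gap: 0.315
```

Run:
```python
from bench import *
from ov import *
go(state(),521.5,-47.5,120,-17.5)
```

```text
pos [ 436.1 -195.3  119.9] yaw -17.3 tilt [-0.0005  0.0002] shift [ 3.750e+01 -1.665e+02 -1.000e-01] twist 0.003 F [-0.1  0.3 -1. ] gap 0.315 t 4.925
```

Request:
play_rows([
  [[10,-45,0,0],[10,-45,0,0],[9.5,-45,0,0],[8,-31.5,0,0],[0,0,0,0]],
])

```text
t: 5.55
position: [0.5231, -0.0461, 0.1199]
orientation: [-3.106, 0.47, -0.001]
force: [-0.9, 0.3, -0.7]
finger_gap: 0.315
```

Request:
play_rows([
  [[0,0,0,0],[0,0,0,0]],
])

```text
t: 5.8
position: [0.5215, -0.0486, 0.12]
orientation: [3.105, -0.478, -0.001]
force: [-0.1, -0.4, -1.1]
finger_gap: 0.317
```

Run:
```python
from bench import *
from ov import *
s=state();go(s,521.5,-47.5,70,-17.5)
for n in("side","top"):
    c=capture(n); pickle.dump(c,open(f"{n}4.pkl","wb"))
    o=[x for x in outline_of(c,"relay")][:2]
    print(n,[(x["box"],x["p"]) for x in o])
    f=c["frame"].copy()
    if n=="side": cv2.imwrite("pics/c4.png",cv2.resize(f[190:310,235:355],None,fx=5,fy=5,interpolation=2))
    else: cv2.imwrite("pics/c4t.png",cv2.resize(f[190:310,280:400],None,fx=4,fy=4,interpolation=2))
```

```text
pos [521.5 -48.6 120. ] yaw -17.5 tilt [-0.0006 -0.0003] shift [-0.3 -1.1 50. ] twist -0.0 F [-0.1 -0.4 -1.1] gap 0.317 t 5.8
side [([278.2, 236.2, 20.2, 29.9], 0.48)]
top []
```

View pics/c4.png

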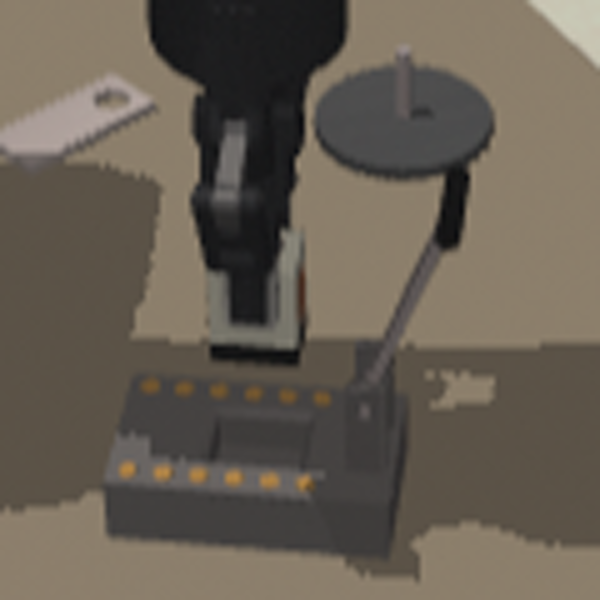

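View pics/c4t.png

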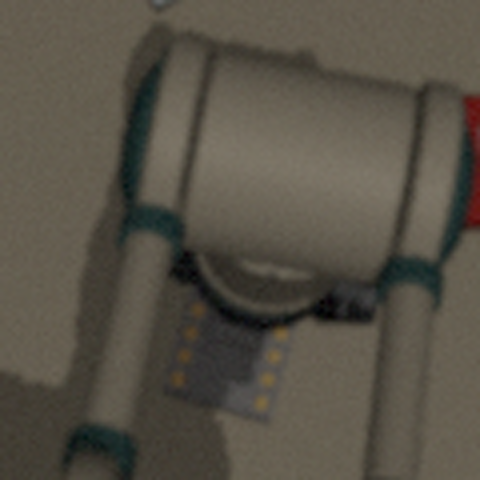

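The side crop shows the relay hanging upright above the pocket, its black foot at about crop (255,352) and the pocket at (265,440). The top view is blocked by the arm.

Request:
play_rows([
  [[0,-1,22,0],[0,0,22,0],[0,0,0,0],[0,0,0,0]],
])

```text
t: 6.5
position: [0.5229, -0.0472, 0.0767]
orientation: [3.105, -0.478, 0.002]
force: [0.5, -1.2, -0.2]
finger_gap: 0.318
```

Run:
```python
from bench import *
from ov import *
s=state();go(s,521.5,-47.5,70,-17.5)
c=capture("side"); pickle.dump(c,open("side5.pkl","wb"))
p=s["position"];yaw=np.radians(-17.5)
def poly(P2,z): return proj(c,np.c_[P2,np.full(len(P2),z)])
f=cv2.resize(c["frame"][200:310,245:355],None,fx=5,fy=5,interpolation=2)
g=f.copy()
def dr(P,col): cv2.polylines(g,[np.round(((P-[245,200]+.5)*5-.5)).astype(int)],True,col,1,cv2.LINE_AA)
b=p[2]-.0325
dr(poly(rectpts(p[0],p[1],yaw,.036,.028),b),(0,255,0)); dr(poly(rectpts(p[0],p[1],yaw,.036,.028),b+.05),(0,255,0))
dr(poly(rectpts(.5215,-.0475,yaw,.12,.07),.034),(0,0,255));dr(poly(rectpts(.5215,-.0475,yaw,.045,.037),.034),(0,0,255));dr(poly(rectpts(.5215,-.0475,yaw,.039,.031),.014),(255,0,255))
cv2.imwrite("pics/c5.png",g);cv2.imwrite("pics/c5raw.png",f)
```

```text
pos [522.9 -47.2  76.7] yaw -17.5 tilt [ 0.0011 -0.0003] shift [-1.3  0.7  6.7] twist -0.0 F [ 0.5 -1.2 -0.2] gap 0.318 t 6.5
```

View pics/c5.png

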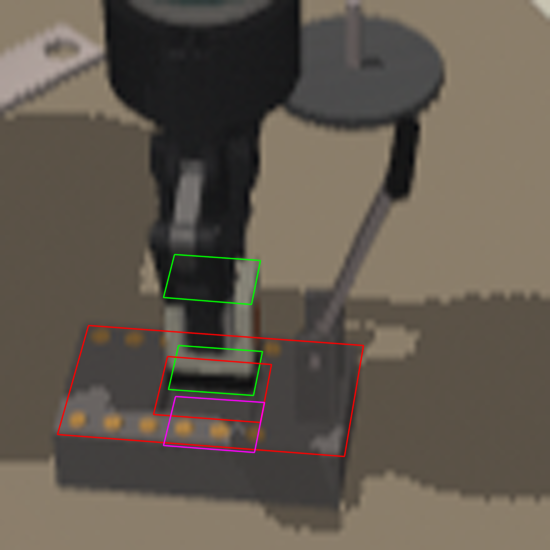

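View pics/c5raw.png

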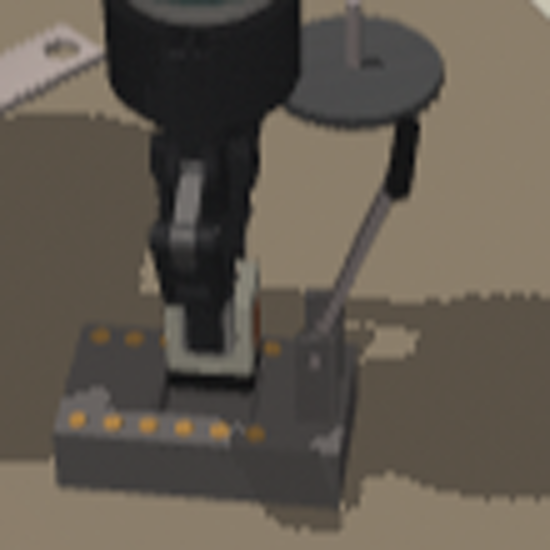

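Request:
play_rows([
  [[-1,0.5,5,0],[0,0,5,0],[0,0,2,0],[0,0,2,0],[0,0,0,0]],
])

```text
t: 7.18
position: [0.521, -0.047, 0.0618]
orientation: [3.105, -0.478, -0.001]
force: [0.1, 0.8, -1.8]
finger_gap: 0.32
```

Run:
```python
from bench import *
from ov import *
s=state();go(s,521.5,-47.5,46.2,-17.5)
c=capture("side"); pickle.dump(c,open("side6.pkl","wb"))
cv2.imwrite("pics/c6raw.png",cv2.resize(c["frame"][230:310,245:345],None,fx=7,fy=7,interpolation=2))
```

```text
pos [521.  -47.   61.8] yaw -17.5 tilt [-0.0007  0.0001] shift [ 0.6  0.3 15.6] twist 0.0 F [ 0.1  0.8 -1.8] gap 0.32 t 7.175
```

View pics/c6raw.png

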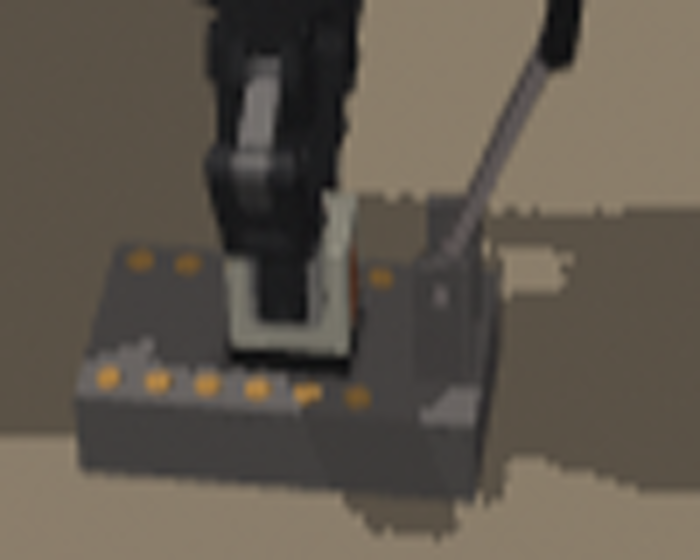

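The foot is now inside the pocket's mouth (crop 230-350, 355) with no notable force; I continue down.

Request:
play_rows([
  [[0,0,3,0],[0,0,3,0],[0,0,3,0],[0,0,3,0],[0,0,0,0]],
])

```text
t: 7.85
position: [0.521, -0.047, 0.0497]
orientation: [3.105, -0.478, -0.001]
force: [-1.3, 0.0, -2.2]
finger_gap: 0.319
```

Run:
```python
from bench import *
from ov import *
s=state();go(s,521.5,-47.5,46.2,-17.5)
```

```text
pos [521.  -47.   49.7] yaw -17.5 tilt [-0.0007  0.0001] shift [0.6 0.3 3.5] twist 0.0 F [-1.3  0.  -2.2] gap 0.319 t 7.85
```

Request:
play_rows([
  [[0,0,2,0],[0,0,1,0],[0,0,1,0],[0,0,0,0]],
])

```text
t: 8.35
position: [0.5211, -0.047, 0.0462]
orientation: [3.105, -0.477, -0.001]
force: [-2.5, 1.5, 2.6]
finger_gap: 0.319
```

Request:
play_rows([
  [[0,0,0,0],[0,0,0,0],[0,0,0,0],[0,0,0,0]],
], fingers=1)

```text
t: 8.85
position: [0.5216, -0.0471, 0.0461]
orientation: [3.105, -0.478, 0.001]
force: [-0.1, 0.8, -0.1]
finger_gap: 1.002
```

Request:
play_rows([
  [[0,0,-30,0],[0,0,-50,0],[0,0,-60,0],[0,0,-60,0],[0,0,0,0]],
])

```text
t: 9.48
position: [0.5244, -0.0477, 0.2516]
orientation: [3.104, -0.477, 0.019]
force: [-0.4, 0.4, 0.2]
finger_gap: 0.998
```

Run:
```python
from bench import *
from ov import *
s=state();go(s,521.5,-47.5,200,-17.5)
c=capture("side"); pickle.dump(c,open("side7.pkl","wb"))
cv2.imwrite("pics/c7.png",cv2.resize(c["frame"][190:310,235:355],None,fx=5,fy=5,interpolation=2))
w=cloud(c)
q=w[200:300,245:345].reshape(-1,3)
m=(abs(q[:,0]-.521)<.012)&(abs(q[:,1]+.047)<.010);print(np.percentile(q[m,2],[10,50,90]),m.sum())
# latch: points above 0.09 near +x
ex=np.array([np.cos(np.radians(-17.5)),np.sin(np.radians(-17.5))]);ey=np.array([-ex[1],ex[0]])
d=q[:,:2]-[.5205,-.0475];u=d@ex;v=d@ey
m=(q[:,2]>.085)&(u>.03)&(u<.12)&(abs(v)<.03)
for lo in np.arange(.085,.18,.01):
    k=m&(q[:,2]>lo)&(q[:,2]<lo+.01)
    if k.sum(): print(round(lo,3),k.sum(),np.median(u[k]),np.median(v[k]))
```

```text
pos [524.4 -47.7 251.6] yaw -17.5 tilt [ 0.0118 -0.0027] shift [-3.5  0.7 51.5] twist 0.0 F [-0.4  0.4  0.2] gap 0.998 t 9.475
[0.0575134  0.06272496 0.0650086 ] 80
0.085 14 0.0537808594538252 -0.005698531564349427
0.095 14 0.056652107899512916 -0.004392948160458866
0.105 12 0.06025607111341346 -0.0032316798955106417
0.115 15 0.06347567899398593 -0.005562046069694991
0.125 14 0.0679138576691965 -0.005925706801431234
0.135 16 0.07069143895448435 -0.005653376396547536
0.145 5 0.07281296373426156 -0.004645843658154654
0.155 31 0.08003237600980062 -0.01379822579118421
0.165 51 0.08051230331632678 -0.0013362071313668816
```

View pics/c7.png

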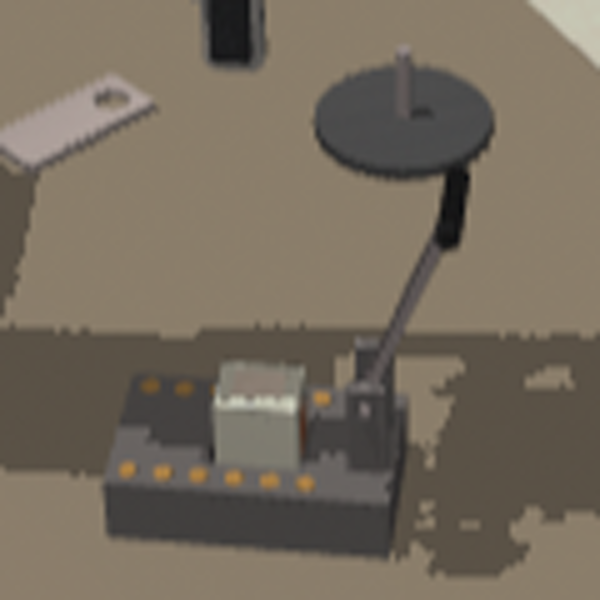

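The relay is seated (top measured at about 0.063 m, expected 0.064). The lever's handle is at crop (452,205), which the depth map puts at u≈84 mm, z≈162 mm in the socket's axes. I go behind it with closed fingers.

Request:
play_rows([
  [[45,0,0,0],[45,0,0,0],[40,0,0,0],[0,0,0,0],[0,0,0,0]],
], fingers=0)

```text
t: 10.15
position: [0.6439, -0.0858, 0.2439]
orientation: [-3.105, 0.478, 0.007]
force: [-0.4, 0.3, -0.1]
finger_gap: 0.0
```

Run:
```python
from bench import *
from ov import *
s=state();go(s,521.2+.954*130,-47.2-.3007*130,148,-17.5)
c=capture("side"); pickle.dump(c,open("side8.pkl","wb"))
cv2.imwrite("pics/c8.png",cv2.resize(c["frame"][130:310,235:415],None,fx=3,fy=3,interpolation=2))
```

```text
pos [643.9 -85.8 243.9] yaw -17.5 tilt [-0.0046  0.0011] shift [ 1.9  0.1 95.9] twist 0.0 F [-0.4  0.3 -0.1] gap 0.0 t 10.15
```

View pics/c8.png

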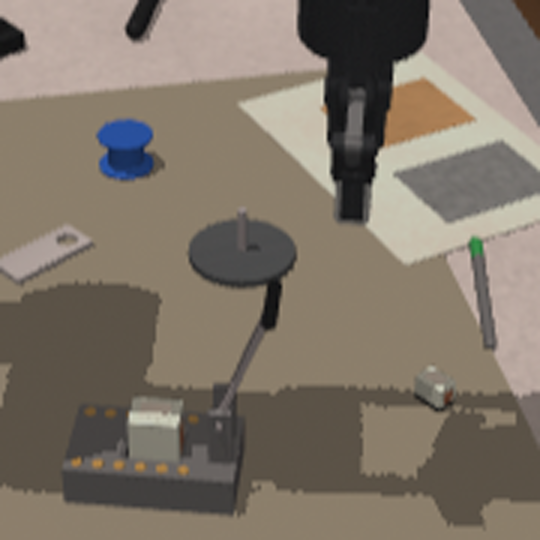

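Request:
play_rows([
  [[0,0,50,0],[0,0,47,0],[0,0,0,0],[0,0,0,0]],
])

```text
t: 10.7
position: [0.6458, -0.0861, 0.151]
orientation: [3.105, -0.477, 0.004]
force: [-0.0, -0.2, 0.4]
finger_gap: 0.006
```

Request:
play_rows([
  [[-20,0,0,0],[-10,0,0,0],[-10,0,0,0],[-15,0,0,0],[-15,0,0,0]],
])

```text
t: 11.32
position: [0.5779, -0.0648, 0.1494]
orientation: [3.105, -0.478, 0.001]
force: [1.5, -0.9, 0.3]
finger_gap: 0.001
```

Run:
```python
from bench import *
from ov import *
s=state();go(s,521.2+.954*5,-47.2-.3007*5,148,-17.5)
c=capture("side"); pickle.dump(c,open("side9.pkl","wb"))
cv2.imwrite("pics/c9.png",cv2.resize(c["frame"][160:310,235:385],None,fx=3,fy=3,interpolation=2))
```

```text
pos [577.9 -64.8 149.4] yaw -17.5 tilt [ 0.0007 -0.0002] shift [-54.4   0.2   1.4] twist 0.0 F [ 1.5 -0.9  0.3] gap 0.001 t 11.325
```

View pics/c9.png

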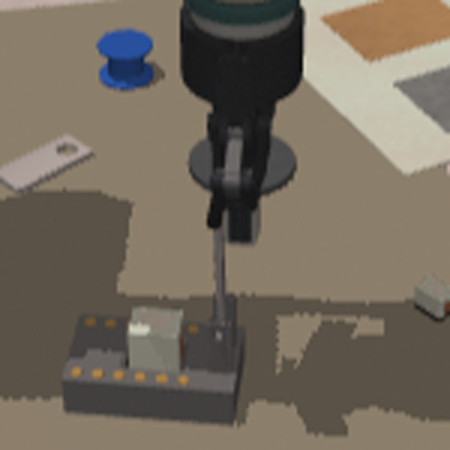

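The lever is now about upright (handle at crop (215,205)), pushed by the fingers from behind. I keep pushing.

Request:
play_rows([
  [[-15,0,0,0],[-15,0,0,0],[-15,0,0,0],[-12,0,0,0],[0,0,0,0]],
])

```text
t: 12.0
position: [0.5229, -0.0475, 0.1492]
orientation: [-3.105, 0.477, 0.001]
force: [-0.3, 0.7, 0.1]
finger_gap: -0.004
```

Run:
```python
from bench import *
from ov import *
s=state();go(s,521.2+.954*5,-47.2-.3007*5,148,-17.5)
c=capture("side"); pickle.dump(c,open("side10.pkl","wb"))
cv2.imwrite("pics/c10.png",cv2.resize(c["frame"][160:310,235:385],None,fx=4,fy=4,interpolation=2))
```

```text
pos [522.9 -47.5 149.2] yaw -17.5 tilt [-0.0009  0.0002] shift [3.3 0.2 1.2] twist 0.0 F [-0.3  0.7  0.1] gap -0.004 t 12.0
```

View pics/c10.png

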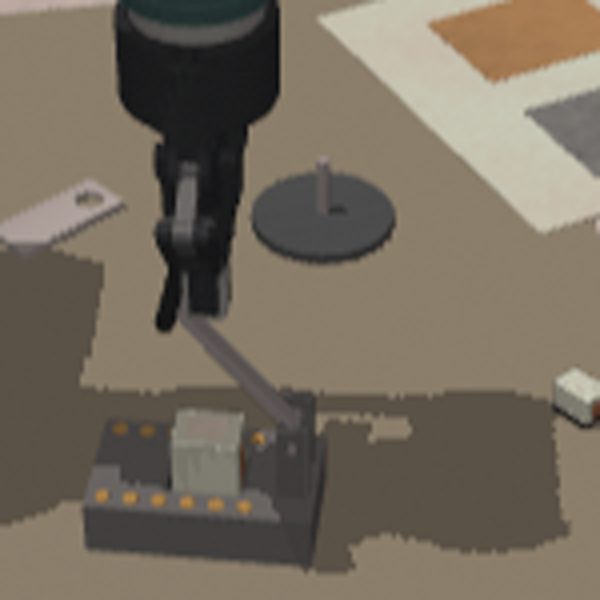

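Request:
play_rows([
  [[0,0,-30,0],[-23,0,0,0],[0,0,0,0],[-4,0,14,0],[-4,0,10,0]],
])

```text
t: 12.68
position: [0.4914, -0.0377, 0.1538]
orientation: [-3.104, 0.478, 0.014]
force: [-12.3, 4.3, 15.2]
finger_gap: 0.001
```

Request:
play_rows([
  [[-4,0,8,0],[-4,0,8,0],[-4,0,8,0],[-4,0,9,0],[0,0,0,0]],
])

```text
t: 13.3
position: [0.4774, -0.0333, 0.12]
orientation: [-3.105, 0.477, 0.007]
force: [0.9, 0.3, -0.2]
finger_gap: -0.001
```

Run:
```python
from bench import *
from ov import *
s=state();go(s,521.2-.954*52,-47.2+.3007*52,82,-17.5)
c=capture("side"); pickle.dump(c,open("side11.pkl","wb"))
cv2.imwrite("pics/c11.png",cv2.resize(c["frame"][160:310,235:385],None,fx=4,fy=4,interpolation=2))
```

```text
pos [477.4 -33.3 120. ] yaw -17.5 tilt [-0.0043  0.0009] shift [-5.9  0.1 38.1] twist 0.0 F [ 0.9  0.3 -0.2] gap -0.001 t 13.3
```

View pics/c11.png

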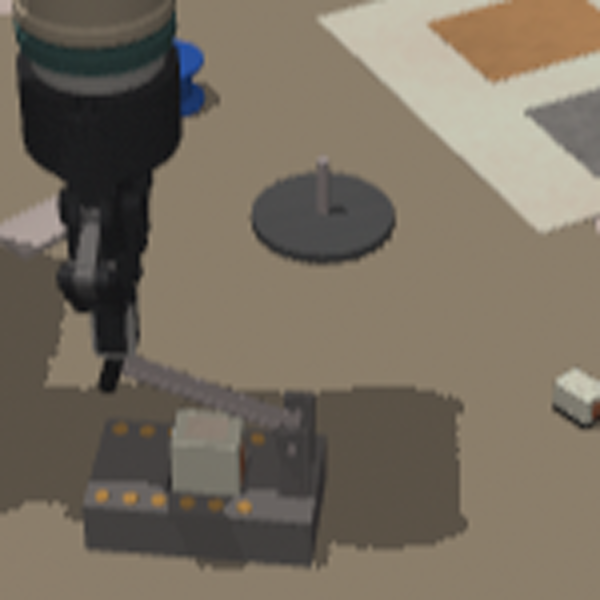

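The lever is about 0.35 rad from shut, with the handle (crop (110,375)) under the fingertips.

Request:
play_rows([
  [[-3,0,10,0],[-2,0,10,0],[-1,0,8,0],[0,0,5,0],[0,0,3,0]],
])

```text
t: 13.98
position: [0.4734, -0.032, 0.0857]
orientation: [3.105, -0.477, -0.001]
force: [-0.8, -0.8, 0.0]
finger_gap: 0.001
```

Request:
play_rows([
  [[0,0,1,0],[0,0,1,0],[0,0,0,0]],
])

```text
t: 14.35
position: [0.4738, -0.0321, 0.0842]
orientation: [3.105, -0.477, 0.001]
force: [0.5, 0.1, -0.4]
finger_gap: -0.002
```

Run:
```python
from bench import *
from ov import *
s=state();go(s,521.2-.954*52,-47.2+.3007*52,82,-17.5)
c=capture("side"); pickle.dump(c,open("side12.pkl","wb"))
cv2.imwrite("pics/c12.png",cv2.resize(c["frame"][160:310,235:385],None,fx=4,fy=4,interpolation=2))
```

```text
pos [473.8 -32.1  84.2] yaw -17.5 tilt [ 0.0006 -0.0002] shift [-2.3  0.2  2.2] twist 0.0 F [ 0.5  0.1 -0.4] gap -0.002 t 14.35
```

View pics/c12.png

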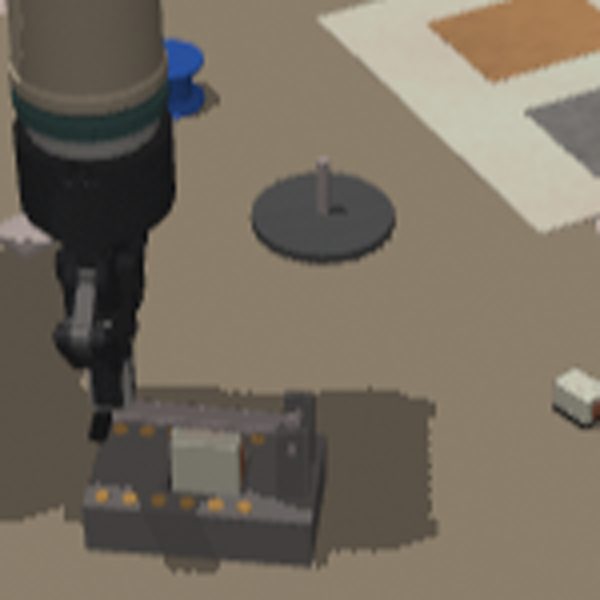

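Almost down; press on until the stop answers with force.

Request:
play_rows([
  [[0,0,2,0],[0,0,1,0],[0,0,0,0]],
])

```text
t: 14.78
position: [0.4739, -0.0321, 0.0816]
orientation: [3.105, -0.478, 0.001]
force: [-1.5, 0.5, 5.6]
finger_gap: -0.0
```

Request:
play_rows([
  [[0,0,1,0],[0,0,0,0]],
])

```text
t: 15.02
position: [0.4739, -0.0321, 0.0813]
orientation: [3.105, -0.477, 0.002]
force: [-2.5, 0.6, 9.6]
finger_gap: 0.002
```

The stop holds at TCP z = 81.5 mm with 9.6 N, which matches a shut lever. I back off upward and refine the tag and stand poses.

Request:
play_rows([
  [[0,0,-20,0],[0,0,-45,0],[0,0,-50,0],[0,0,0,0]],
], fingers=0)

```text
t: 15.52
position: [0.4764, -0.0326, 0.1989]
orientation: [3.104, -0.477, 0.014]
force: [0.0, 0.1, -0.6]
finger_gap: -0.003
```

Run:
```python
from bench import *
from ov import *
s=state();go(s,467,235.5,100,32.6)
cs=[capture("top"),capture("side")]
c0=pickle.load(open("top0.pkl","rb")),pickle.load(open("side0.pkl","rb"))
pickle.dump(cs,open("cs13.pkl","wb"))
w=cloud(cs[1]);ex=np.array([np.cos(np.radians(-17.5)),np.sin(np.radians(-17.5))]);ey=np.array([-ex[1],ex[0]])
q=w[200:300,235:345].reshape(-1,3);d=q[:,:2]-[.5205,-.0475];u=d@ex;v=d@ey
for lo in np.arange(-.06,.05,.012):
    k=(abs(v)<.006)&(u>lo)&(u<lo+.012)
    if k.sum(): print(round(lo,3),k.sum(),round(np.percentile(q[k,2],75),4))
tg=rectpts(.4695,.2371,np.radians(32.6),.08,.034);t=np.linspace(0,6.28,40)
R=np.radians(32.6);ec=np.array([.4695+.026*np.cos(R),.2371+.026*np.sin(R)])
circ=lambda x,y,r:np.c_[x+r*np.cos(t),y+r*np.sin(t)]
G=(0,255,0)
tiles(c0,[(.4695,.2371,.008,55,[(tg,G),(circ(*ec,.009),G)]),(.632,.204,.010,60,[(circ(.6325,.2045,.045),G)])],"pics/ov13.png")
tiles(c0[:1]+(c0[1],),[(.632,.204,.050,20,[(circ(.6325,.2045,.004),G)])],"pics/ov13b.png")
a=cv2.imread("pics/ov13.png");b=cv2.imread("pics/ov13b.png");cv2.imwrite("pics/ov13.png",np.hstack([a,b])[:,:800])
cv2.imwrite("pics/c13.png",cv2.resize(cs[1]["frame"][160:310,235:385],None,fx=4,fy=4,interpolation=2))
```

```text
pos [476.4 -32.6 198.9] yaw -17.5 tilt [ 0.0089 -0.0021] shift [ -90.4 -252.8   98.2] twist -0.874 F [ 0.   0.1 -0.6] gap -0.003 t 15.525
-0.06 48 0.0724
-0.048 82 0.2035
-0.036 50 0.0707
-0.024 43 0.0704
-0.012 29 0.0716
-0.0 28 0.0707
0.012 47 0.0696
0.024 46 0.0703
0.036 16 0.0716
0.048 22 0.0333
```

View pics/ov13.png

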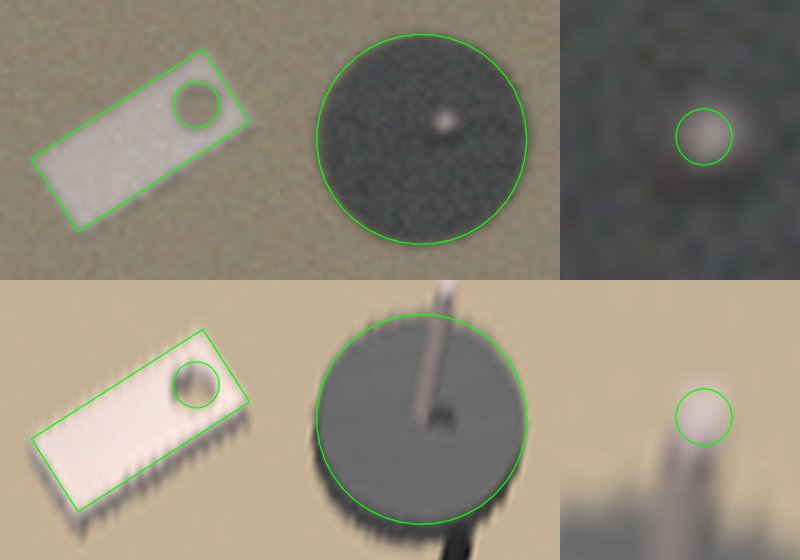

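View pics/c13.png

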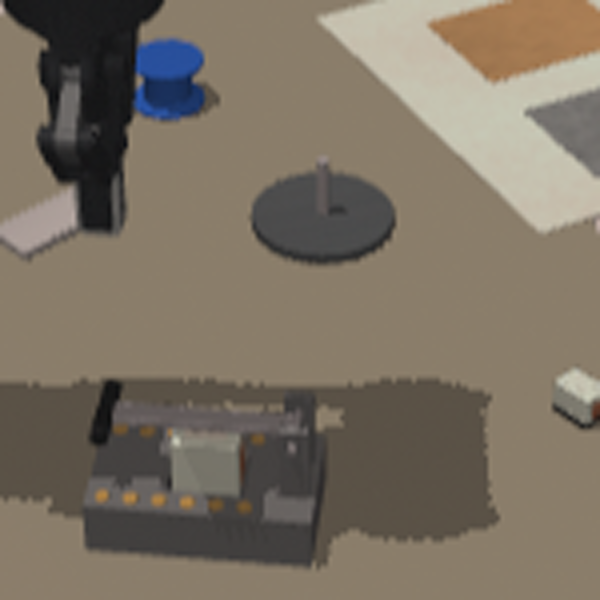

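The overlays fit the tag and stand in both cameras: tag at (469.5, 237.1) mm, yaw 32.6°, and stand at (632.5, 204.5). The lever is level at z≈71 mm along its length. On to the tag.

Request:
play_rows([
  [[-18,-50,0,0],[-18,-50,0,0],[-18,-50,0,0],[-18,-50,0,0],[-18,-52,0,0]],
], fingers=0.7)

```text
t: 16.25
position: [0.4621, 0.2366, 0.1929]
orientation: [3.103, -0.477, -0.005]
force: [0.3, 0.4, -0.6]
finger_gap: 0.701
```

Request:
play_rows([
  [[0,0,20,-0.175],[0,0,20,-0.175],[0,0,30,-0.175],[0,0,28,-0.175],[0,0,0,-0.174]],
])

```text
t: 16.88
position: [0.46, 0.2341, 0.0927]
orientation: [3.012, 0.89, -0.015]
force: [-0.2, -0.3, 0.5]
finger_gap: 0.7
```

Request:
play_rows([
  [[0,0,0,0],[0,0,0,0]],
])

```text
t: 17.12
position: [0.4631, 0.2352, 0.0964]
orientation: [3.016, 0.878, -0.002]
force: [0.1, 0.3, -0.9]
finger_gap: 0.697
```

Run:
```python
from bench import *
from ov import *
s=state();go(s,467,235.5,30,32.6)
c=capture("side")
cv2.imwrite("pics/c14.png",cv2.resize(c["frame"][140:260,195:315],None,fx=4,fy=4,interpolation=2))
```

```text
pos [463.1 235.2  96.4] yaw 32.4 tilt [-0.0012 -0.0005] shift [ 3.6  1.9 66.4] twist -0.003 F [ 0.1  0.3 -0.9] gap 0.697 t 17.125
```

View pics/c14.png

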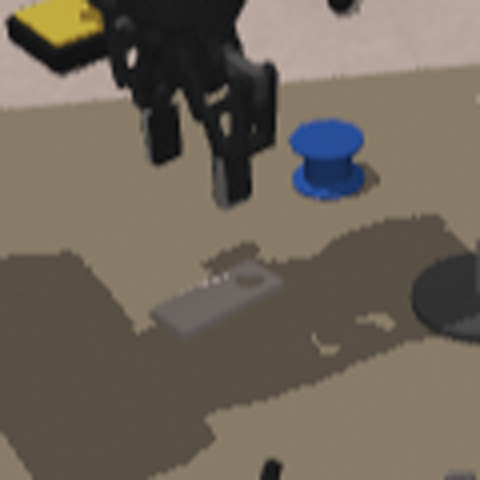

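Request:
play_rows([
  [[3.5,2,40,0],[0,0,30,0],[0,0,14,0],[0,0,0,0],[0,0,0,0]],
])

```text
t: 17.8
position: [0.4684, 0.2359, 0.0141]
orientation: [-3.015, -0.881, -0.003]
force: [0.9, 0.5, 0.0]
finger_gap: 0.702
```

Run:
```python
from bench import *
from ov import *
s=state();go(s,467,235.5,7,32.6)
c=capture("side");pickle.dump(c,open("side15.pkl","wb"))
cv2.imwrite("pics/c15.png",cv2.resize(c["frame"][160:260,195:295],None,fx=5,fy=5,interpolation=2))
```

```text
pos [468.4 235.9  14.1] yaw 32.6 tilt [0.0021 0.0006] shift [-1.5 -0.4  7.1] twist -0.0 F [0.9 0.5 0. ] gap 0.702 t 17.8
```

View pics/c15.png

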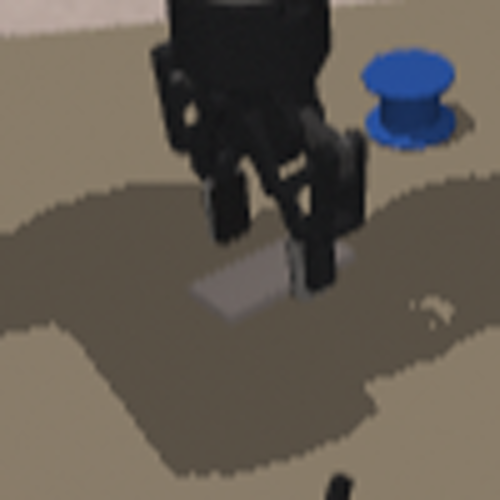

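The jaws straddle the tag symmetrically. I narrow them to about 39 mm first, then feel downward for the mat.

Request:
play_rows([
  [[-1,0,0,0],[0,0,0,0],[0,0,3,0],[0,0,0,0]],
], fingers=0.48)

```text
t: 18.35
position: [0.4665, 0.2349, 0.0098]
orientation: [3.015, 0.881, -0.001]
force: [0.1, -0.2, 0.5]
finger_gap: 0.479
```

Request:
play_rows([
  [[0,0,2,0],[0,0,1,0],[0,0,0,0]],
])

```text
t: 18.73
position: [0.4668, 0.2351, 0.0084]
orientation: [3.015, 0.882, 0.001]
force: [-0.8, -0.5, 11.8]
finger_gap: 0.48
```

Request:
play_rows([
  [[0,0,-2,0],[0,0,0,0]],
])

```text
t: 18.98
position: [0.4667, 0.235, 0.009]
orientation: [3.015, 0.881, 0.0]
force: [-0.1, 0.6, -0.2]
finger_gap: 0.484
```

Request:
play_rows([
  [[0,0,0,0],[0,0,0,0],[0,0,0,0],[0,0,0,0]],
], fingers=0)

```text
t: 19.48
position: [0.4669, 0.2351, 0.0096]
orientation: [3.015, 0.881, 0.001]
force: [-2.4, 0.4, 7.1]
finger_gap: 0.371
```

Request:
play_rows([
  [[0,0,-15,0],[0,0,-40,0],[0,0,-45,0],[0,0,0,0],[0,0,0,0]],
])

```text
t: 20.1
position: [0.4661, 0.2349, 0.109]
orientation: [3.015, 0.881, -0.001]
force: [-0.5, 0.3, -0.8]
finger_gap: 0.371
```

Run:
```python
from bench import *
from ov import *
s=state();go(s,467,235.5,7,32.6)
c=capture("side");pickle.dump(c,open("side16.pkl","wb"))
cv2.imwrite("pics/c16.png",cv2.resize(c["frame"][130:230,195:295],None,fx=5,fy=5,interpolation=2))
```

```text
pos [466.1 234.9 109. ] yaw 32.6 tilt [-0.0005 -0.0003] shift [ 1.20e+00 -1.00e-01  1.02e+02] twist -0.0 F [-0.5  0.3 -0.8] gap 0.371 t 20.1
```

View pics/c16.png

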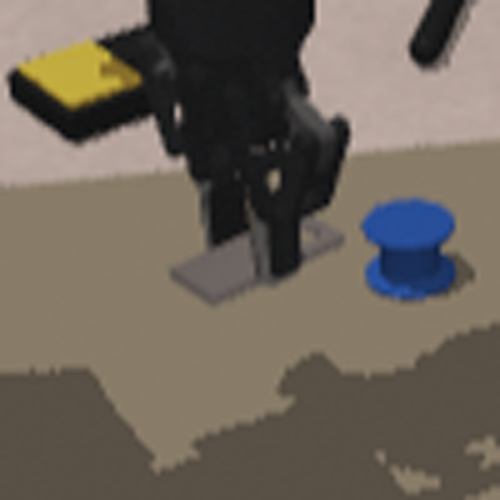

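The tag is held level by its middle, with the hole end forward (crop (320,235)). I move its hole over the post.

Request:
play_rows([
  [[25,30,0,0],[25,30,0,0],[25,30,0,0],[19,25,0,0],[0,0,0,0]],
])

```text
t: 20.78
position: [0.6091, 0.1876, 0.1068]
orientation: [3.016, 0.879, -0.004]
force: [-1.3, 0.9, -1.2]
finger_gap: 0.372
```

Request:
play_rows([
  [[0,0,20,0],[0,0,20,0],[0,0,0,0],[0,0,0,0]],
])

```text
t: 21.28
position: [0.6073, 0.1891, 0.0691]
orientation: [-3.015, -0.882, 0.001]
force: [0.3, 0.4, -0.9]
finger_gap: 0.37
```

```bash
cat > tagview.py <<'E'
from bench import *
from ov import *
import sys
k=sys.argv[1]
s=state();go(s,607.8,188.7,17.5,32.6)
p=s["position"];R=np.radians(32.6);e=np.array([np.cos(R),np.sin(R)])
t=np.linspace(0,6.28,40)[:-1];circ=lambda x,y,r,z:np.c_[x+r*np.cos(t),y+r*np.sin(t),np.full(39,z)]
out=[]
for n,(x0,y0,w) in (("side",(270,150,80)),("top",(205,190,80))):
    c=capture(n);pickle.dump(c,open(f"{n}{k}.pkl","wb"))
    g=cv2.resize(c["frame"][y0:y0+w,x0:x0+w],None,fx=5,fy=5,interpolation=2)
    raw=g.copy()
    h=p[:2]+e*.02935
    for P,col in((circ(*h,.009,p[2]-.0015),(0,255,0)),(circ(.6325,.2045,.004,.05),(0,0,255)),(circ(.6325,.2045,.045,.01),(0,0,255))):
        q=(proj(c,P)-[x0,y0]+.5)*5-.5
        cv2.polylines(g,[np.round(q).astype(int)],True,col,1,cv2.LINE_AA)
    out.append(np.hstack([raw,g]) if n=="side" else g)
cv2.imwrite(f"pics/tv{k}.png",out[0]);cv2.imwrite(f"pics/tvt{k}.png",out[1])
E
python3 tagview.py 17
```

```text
pos [607.3 189.1  69.1] yaw 32.6 tilt [-0.0007 -0.0001] shift [ 0.3  0.6 51.6] twist 0.0 F [ 0.3  0.4 -0.9] gap 0.37 t 21.275
```

View pics/tv17.png

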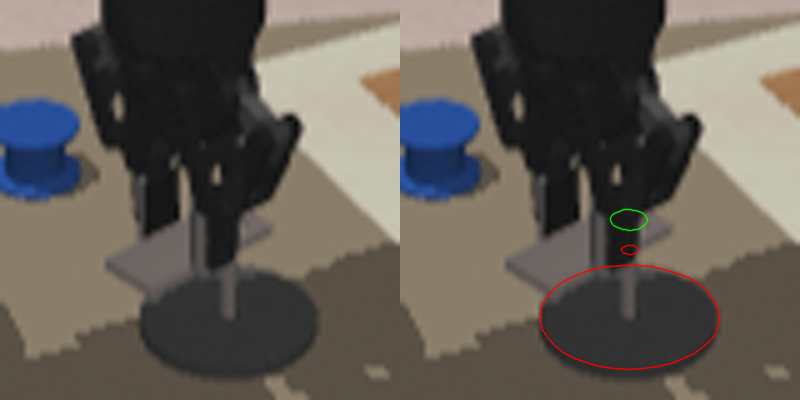

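View pics/tvt17.png

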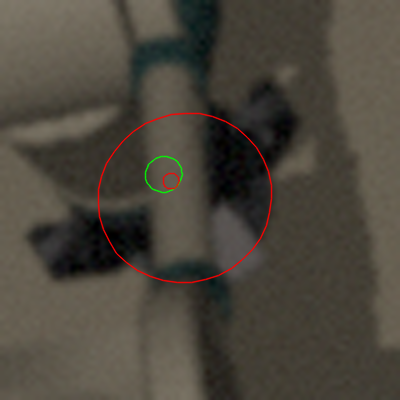

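Run:
```python
from ov import *
c=pickle.load(open("side17.pkl","rb"))
p=np.array([607.3,189.1,69.1])/1000;R=np.radians(32.6);e=np.array([np.cos(R),np.sin(R)])
ct=p[:2]+e*.00335
g=cv2.resize(c["frame"][170:230,275:345],None,fx=10,fy=10,interpolation=2)
for z in(p[2]-.0015,p[2]-.0075):
    P=rectpts(*ct,R,.08,.034);q=(proj(c,np.c_[P,np.full(4,z)])-[275,170]+.5)*10-.5
    cv2.polylines(g,[np.round(q).astype(int)],True,(0,255,0),1,cv2.LINE_AA)
cv2.imwrite("pics/tv17b.png",g)
```

```text
(no output)
```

View pics/tv17b.png

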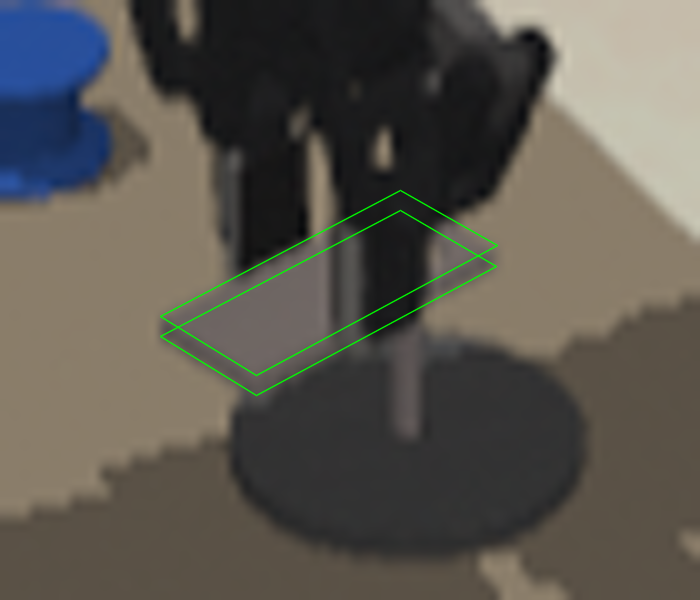

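The predicted tag outline lies right on the tag (corners near crop (165,330), (255,390), (495,260)), so the hole is over the post. I lower it.

Request:
play_rows([
  [[0,0.5,8,0],[0,0,8,0],[0,0,6,0],[0,0,0,0]],
])

```text
t: 21.88
position: [0.6075, 0.1882, 0.0462]
orientation: [-3.015, -0.881, 0.003]
force: [-0.1, 0.2, -0.2]
finger_gap: 0.372
```

Request:
play_rows([
  [[0,0,9,0],[0,0,9,0],[0,0,6,0],[0,0,3,0],[0,0,0,0]],
])

```text
t: 22.5
position: [0.608, 0.1883, 0.0198]
orientation: [3.015, 0.881, -0.001]
force: [-0.6, -0.3, -1.0]
finger_gap: 0.374
```

```bash
python3 tagview.py 18
```

```text
pos [608.  188.3  19.8] yaw 32.6 tilt [-0.0004 -0.0002] shift [ 0.1 -0.4  2.3] twist -0.0 F [-0.6 -0.3 -1. ] gap 0.374 t 22.5
```

View pics/tv18.png

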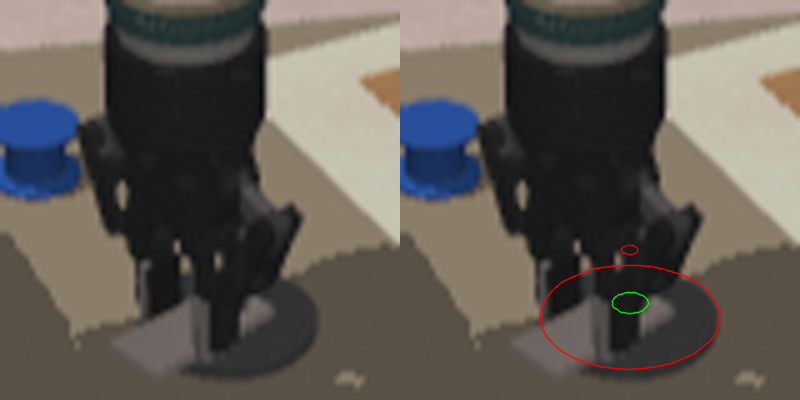

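No force has built up and the tag sits over the disc, about 2 mm above it. I lower the rest, release and retreat.

Request:
play_rows([
  [[0,0,1.5,0],[0,0,0,0]],
])

```text
t: 22.85
position: [0.608, 0.1883, 0.0186]
orientation: [3.015, 0.881, 0.0]
force: [-0.4, 0.3, 0.2]
finger_gap: 0.369
```

Request:
play_rows([
  [[0,0,0,0],[0,0,0,0],[0,0,0,0],[0,0,0,0]],
], fingers=0.75)

```text
t: 23.35
position: [0.6081, 0.1883, 0.0186]
orientation: [3.015, 0.881, 0.0]
force: [1.3, -0.2, -0.2]
finger_gap: 0.747
```

Request:
play_rows([
  [[0,0,-20,0],[0,0,-45,0],[0,0,-60,0],[0,0,-60,0],[-40,0,0,0]],
])

```text
t: 23.98
position: [0.5798, 0.1681, 0.2097]
orientation: [3.013, 0.883, 0.024]
force: [-0.5, -1.3, -0.4]
finger_gap: 0.749
```

Request:
play_rows([
  [[-55,0,0,0],[-55,0,0,0],[-55,0,0,0],[-50,0,0,0],[0,0,0,0]],
])

```text
t: 24.6
position: [0.3897, 0.0501, 0.2035]
orientation: [-3.016, -0.878, 0.003]
force: [0.4, -0.1, 1.0]
finger_gap: 0.754
```

```bash
python3 tagview.py 19
python3 - <<'E'
from ov import *
c=pickle.load(open("side19.pkl","rb"));t=pickle.load(open("top19.pkl","rb"))
a=cv2.resize(c["frame"][170:310,235:365],None,fx=3,fy=3,interpolation=2);b=cv2.resize(t["frame"][190:330,205:335],None,fx=3,fy=3,interpolation=2)
cv2.imwrite("pics/f19.png",np.hstack([a,b]))
E
```

```text
pos [389.7  50.1 203.5] yaw 32.5 tilt [-0.0016 -0.0005] shift [2.588e+02 2.000e-01 1.856e+02] twist -0.002 F [ 0.4 -0.1  1. ] gap 0.754 t 24.6
```

View pics/f19.png

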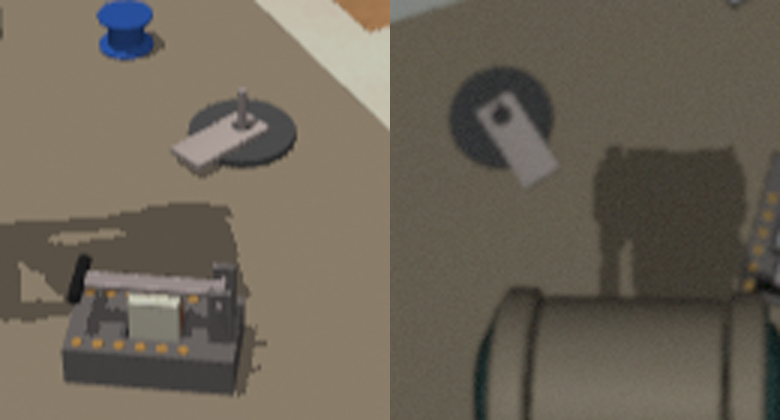

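View pics/tv19.png

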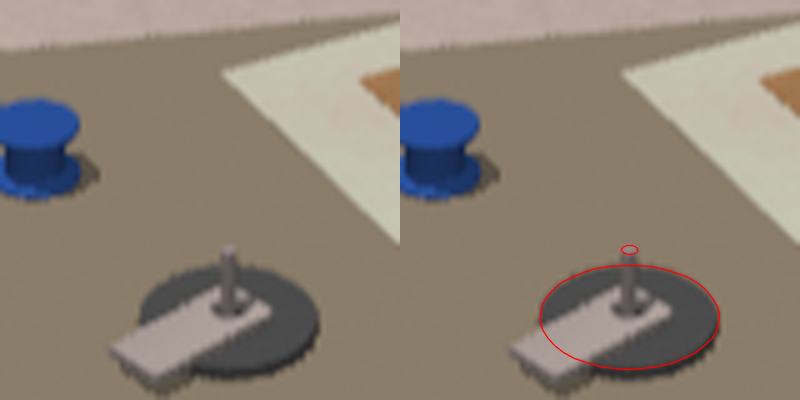

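The post comes up through the tag's hole (crop (228,305)) and the tag lies flat on the disc. The lever is level over the relay. I do a final depth check, then hand in.

Run:
```python
from bench import *
from ov import *
c=pickle.load(open("side19.pkl","rb"));w=cloud(c).reshape(-1,3)
R=np.radians(32.6);e=np.array([np.cos(R),np.sin(R)])
for d in(-.055,-.045,-.03,-.02):
    q=np.array([.6325,.2045])+e*d;k=np.hypot(*(w[:,:2]-q).T)<.006;print("tag",d,k.sum(),np.round(np.median(w[k,2]),4))
e=np.array([np.cos(np.radians(-17.5)),np.sin(np.radians(-17.5))])
for d in(-.04,-.02,0,.02,.035):
    q=np.array([.5200,-.0475])+e*d;k=np.hypot(*(w[:,:2]-q).T)<.005;print("lever",d,k.sum(),np.round(np.percentile(w[k,2],70),4))
s=state();print(s["qd"].round(3),s["force"].round(1),s["t"]);sign_off()
```

```text
tag -0.055 15 0.014
tag -0.045 9 0.0156
tag -0.03 12 0.0143
tag -0.02 10 0.0147
lever -0.04 24 0.0712
lever -0.02 24 0.0699
lever 0 18 0.0703
lever 0.02 28 0.0681
lever 0.035 21 0.0704
[ 0.015  0.027 -0.029 -0.001 -0.002 -0.001] [0.7 0.  0.2] 24.7
the job is handed in; nothing more can be done
```

I put the relay in the socket and let go, swung the lever shut over it, and hung the tag on the post. I handed the job in at about 25 s of the 64 s allowed.

What the last checks showed:
- **Relay:** its top measured about 63 mm in the side view after release, against 64 mm expected when fully home. The pocket floor answered with about 2.6 N when the relay went down.
- **Lever:** it pressed against its stop with about 10 N at the expected height. In the final depth map it is level at 68–71 mm along its length.
- **Tag:** the post comes up through the hole in both cameras. Its top face reads 14–16 mm along its length (16 expected), so it lies flat.
- **Bystanders:** the arm kept clear of the spare relay, spool and pliers. I did not measure their positions again at the end.

The two cameras disagreed by about 2 mm in x, so I used the average of the two. The TCP reading also wandered by 1–3 mm after fast moves. No check failed.

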